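# Set the work lamp, then show a furniture foot's blind hole

### The arm

A 7-joint arm with a two-finger parallel gripper is mounted at the origin on the work surface. World frame = base frame: x ahead of the robot, y to its left, z up, the work surface at z = 0. Lengths are in mm, angles in rad, forces in N, time in s.
With the tool pointing down it reaches from about 375 to 925 mm from the base axis. Payload 3.1 kg.
Tool frame: the origin (TCP) lies at the very end of the fingers, on their centre line; the grasp point (between the pads) lies arm.hold_point_z behind it (arm.hold_point_z is the distance from the TCP to the grasp point, in mm); z points along the fingers, y is the line along which they close (so a half turn about z gives the same grasp; the last joint's range is limited). The gripper opens to 85 mm and grips with 20 to 120 N. Pads are 22 mm wide; open, the fingers measure 114 mm over their backs; the gripper's body (76 mm by 85 mm) begins 54 mm behind the grasp point. The pads swing forward as they close: fully open they stand 13 mm farther back than shut.
Start: joints at [1.053, 0.383, 0.044, 1.598, -0.018, 1.161, -0.05], TCP at [264.945, -593.555, 231.269] pointing down, gripper open.
Joint ranges: [-2.61, 2.61], [-0.41, 2.15], [-1.48, 1.57], [0, 2.5], [-1.57, 4.71], [0.05, 1.97], [-2.85, 2.85]. Speed limits (rad/s): [2.79, 2.79, 3.14, 3.14, 3.14, 3.14, 3.14].

### API

Orientations are given as a 3x3 rotation matrix whose columns are the frame's x, y, z axes.
In Python, from cell import arm gives the robot as it stands.
- The arm moves only by the tool arm_command, never from a script. Its argument "plan" is a list of rows, each an object with "delta_pos": the shift along the tool's x, y, z in mm, a list of three; "delta_rot": the turn, a rotation vector about the tool's x, y, z in degrees, a list of three; "hand": the finger opening in mm, from 0 to 85.4. A call has 1 to 10 rows; each row shifts and turns the commanded pose from where the row before left it, along the tool's axes as they then stand; what a row does not reach is not made up. A row lasts 1/12 s, in which the tool goes at most 41.7 mm and 7.16 degrees, less where a joint would pass 70% of its speed; a pose out of reach is approached as far as the arm can. A call with a gripper value outside its range is refused whole. The fingers move at their own pace and stop on an object; the grip force is fixed at half the most. Time passes only in rows, so rows that do not move let the fingers close. It gives the time, the measured TCP pose, the force, the opening and the grip force at its end, in the units of the state.
- arm.state(): the state, without advancing time (a new reading comes with each control period).
- arm.grab_frame(name): name is "scene" or "top" or "wrist"; returns (picture, depth): 480x640x3 uint8, blue, green, red; 480x640 float32, mm along the optical axis (not along the pixel's ray), 0 where there is no reading.
- arm.camera_params(name): a dict with "camera_matrix" (3x3 intrinsics, pixels), "cam_to_world" (4x4, takes a point from camera to world coordinates); the wrist camera has in their place "mount" (4x4, takes a point from camera to tool coordinates, whose origin is the TCP and whose axes are the flange's). Camera axes: x right, y down, z forward; pixel columns grow to the right and rows downward; lengths in mm; the calibration is good to about 2 mm. The wrist camera is an equidistant fisheye: a pixel r from the principal point sees the ray r / f radians off the axis. A picture is of the moment at which its call begins: read the wrist's pose just before it. camera_params takes no time and is no camera call.
- arm.hand_in(): hands the job in; it is judged then, once.
The state is a dict: "time_s": time; "joint_pos": joint angles; "qvel": joint speeds; "effort": joint torques, N m; "eef_pos": TCP position; "tool_rot": TCP orientation; "contact_force": force on the tool from outside, world axes, zero at the start; "moment": the same for the moment, N m; "grip_width": opening from 0.0 (shut) to 1.0 (fully open); "finger_force": force on a finger pad.
Only numpy, scipy, OpenCV 4.12 (cv2) and the standard library are available. Lean on these libraries where they do the work, as an engineer would, in place of code of your own. Each camera call takes 0.05 s, during which the arm holds its last target. There are 200 camera calls.

### The job

Set the red work lamp first: swivel its head to face squarely along the white line on its mat, and bring the leaned-back head upright. Then pick up the pale square wooden foot lying on the bench, find which end has the real blind bolt hole (the other has only a flat black glide pad of the same size), turn the hole straight up and hold the foot over the round white mark, about a hand's breadth clear of the mat. Finish while still holding it there, steady, with the foot touching neither lamp nor mat, and leave the other things on the bench where they are.

Things in the scene. Friction and masses are not known exactly. Their poses are not given: they have to be found in the camera images.
- station: Fixed station: black mat 340 x 180 x 3 mm with a work lamp on it. Origin on the bench top, on the lamp's upright swivel axis. Its -x axis runs along the mat's white line to the round mark, 200 mm away; the station's z is up. The mat reaches from x = -275 to +65 mm and y = +-90 mm. The lamp's round steel base is 124 mm across; on it turns a red yoke 194 mm wide over its side hubs, whose tilt axis is 85 mm above the bench.
- mark (a point): Centre of the round white ring mark (80 mm across) printed on the mat, 4 mm above the bench; axes as the station's.
- lamp_swivel (a joint): Swivel of the lamp about the upright axis, rad. 0 = head faces squarely along the white line to the mark; positive = turned anticlockwise seen from above. Range -0.5 to 1.3. Friction 0.3 N m holds it where it is left.
- lamp_tilt (a joint): Tilt of the lamp head about the level axis of its yoke (85 mm above the bench, crossing the swivel axis), rad. 0 = head upright, its lit face vertical; positive = top leaned back, away from the side it faces. Range -0.4 to 1.1. Friction 0.5 N m holds it where it is left; no spring.
- lamp_bar (a point): Middle of the steel carrying bar above the lamp head: round bar 10 mm thick, 104 mm long between its two posts, level, parallel to the tilt axis and 140 mm from it. Axes move with the head: y along the bar, x out of the back of the head, z from the tilt axis to the bar. The head's black housing (140 wide, 26 thick) starts 60 mm below the bar; the space between is open. It can be pinched from above and pulled along its arcs; the bar may turn in the grip.
- foot: Pale wooden furniture foot, 46 x 46 x 70 mm, about 0.12 kg, lying on a long side. Origin at its centre. Its z axis is its long axis and points out of the end that has the blind hole (round, 23 mm wide, 35 mm deep, black bottom); the other end is solid, with only a thin flat black glide pad, 23 mm across, that looks like a hole from afar. Sturdy: may be gripped across its 46 mm sides.
- foot_mouth (a point): Centre of the hole's mouth, on the foot's +z end face, 35 mm from the foot's centre; axes as the foot's.
- foot_back (a point): Centre of the foot's solid end (with the glide pad), 35 mm from its centre the other way; axes as the foot's.
- glue: Bystander, to be left alone: yellow glue bottle with a red cap, 60 mm across, 170 mm tall, standing. Origin under it or on its underside.
- screwdriver: Bystander, to be left alone: orange-handled screwdriver lying flat. Origin under it or on its underside.
- tape: Bystander, to be left alone: yellow tape measure, 65 x 65 x 34 mm. Origin under it or on its underside.
- mallet: Bystander, to be left alone: mallet with a wooden handle, lying flat. Origin under it or on its underside.
- bin: Bystander, to be left alone: empty blue open bin, 130 x 170 x 60 mm. Origin under it or on its underside.
- stained0: Bystander, to be left alone: finished foot stained dark brown, 46 x 46 mm, 70 mm tall, standing, no visible hole. Origin under it or on its underside.
- stained1: Bystander, to be left alone: a second dark brown finished foot, the same. Origin under it or on its underside.
Things that resemble listed ones, but are neither listed nor needed, are in the scene too. What is meant by the foot is not orange or pink, and is the smaller of those in its own colour.

How it is judged:
By the outcome, as a careful person would: the job done as asked, in the order asked, and still so for the second after the job is handed in, while the arm keeps its last pose, push and grip.
It also fails if it takes over 72 s, if anything falls off the work surface, if the arm or the gripper's body presses on something with over 40 N, if the wrist force passes 120 N, or if a joint passes its speed limit or range.

## Working session

There is one attempt and no reset: what is moved stays moved. The work goes in short steps, Python scripts to look and compute and a tool call to move; the robot and the scene stay as the last step left them, time stands still between calls to the robot, and variables do not carry over. Pictures are saved under pics/ and viewed, at most 10 in all, crops included, and the job is handed in when it is done.

Besides the shell and the picture viewer there is one more tool, called after "Emit:" by a JSON object that holds its "fn" and its "kwargs", one argument or row to a line. arm_command: Moves the arm, as the interface text tells. Its arguments: {"type":"object","properties":{"plan":{"type":"array","items":{"type":"object","properties":{"delta_pos":{"type":"array","items":{"type":"number"}},"delta_rot":{"type":"array","items":{"type":"number"}},"hand":{"type":"number"}}}}},"required":["plan"]}

```bash
ls; mkdir -p pics; cat > h.py <<'E'
import numpy as np, cv2
from cell import arm
def cam(n):
    p=arm.camera_params(n); return np.array(p["camera_matrix"]),np.array(p["cam_to_world"])
def cloud(n,dep):
    K,T=cam(n); v,u=np.mgrid[0:480,0:640]
    P=np.stack([(u-K[0,2])/K[0,0]*dep,(v-K[1,2])/K[1,1]*dep,dep],-1)
    return P@T[:3,:3].T+T[:3,3]
E
python3 - <<'E'
from h import *
for n in ("scene","top"):
    im,d=arm.grab_frame(n); cv2.imwrite(f"pics/{n}1.png",im); np.save(f"{n}1.npy",d)
    print(n,cam(n))
s=arm.state(); print(s); print(arm.hold_point_z, arm.camera_params("wrist"))
E
```

```text
pics
scene (array([[451.76058633,   0.        , 317.67715796],
       [  0.        , 451.76058633, 238.19394319],
       [  0.        ,   0.        ,   1.        ]]), array([[-6.41938920e-01,  5.96649297e-01, -4.81584925e-01,
         1.07143256e+03],
       [ 7.66623673e-01,  5.11095774e-01, -3.88676284e-01,
         3.33814457e+02],
       [ 1.42325881e-02, -6.18700838e-01, -7.85497744e-01,
         9.59105466e+02],
       [ 0.00000000e+00,  0.00000000e+00,  0.00000000e+00,
         1.00000000e+00]]))
top (array([[472.13884716,   0.        , 315.95471466],
       [  0.        , 472.13884716, 238.84503552],
       [  0.        ,   0.        ,   1.        ]]), array([[ 2.28823761e-02, -9.95651325e-01,  9.03041338e-02,
         4.47617626e+02],
       [-9.99634812e-01, -2.40852800e-02, -1.22532735e-02,
        -9.15020303e+01],
       [ 1.43749883e-02, -8.99907718e-02, -9.95838853e-01,
         1.20546354e+03],
       [ 0.00000000e+00,  0.00000000e+00,  0.00000000e+00,
         1.00000000e+00]]))
{'time_s': 0.1, 'joint_pos': array([ 1.05321968,  0.38376212,  0.04386973,  1.59941835, -
[... 586 characters left out ...]
ay([ 0.54278927, -0.27657729, -0.51192691]), 'moment': array([ 0.04791058, -0.00681495,  0.00994767]), 'finger_force': 0.0, 'grip_width': 0.9989495432254331}
18.700000000000003 {'camera_matrix': array([[371.64829954,   0.        , 316.84277949],
       [  0.        , 371.64829954, 236.98154029],
       [  0.        ,   0.        ,   1.        ]]), 'mount': array([[-5.54460567e-04, -9.52486199e-01, -3.04581244e-01,
         7.79114091e+01],
       [ 9.99999845e-01, -5.11167531e-04, -2.21879922e-04,
         2.19299993e-01],
       [ 5.56455207e-05, -3.04581320e-01,  9.52486334e-01,
        -1.42676833e+02],
       [ 0.00000000e+00,  0.00000000e+00,  0.00000000e+00,
         1.00000000e+00]])}
```

View pics/top1.png

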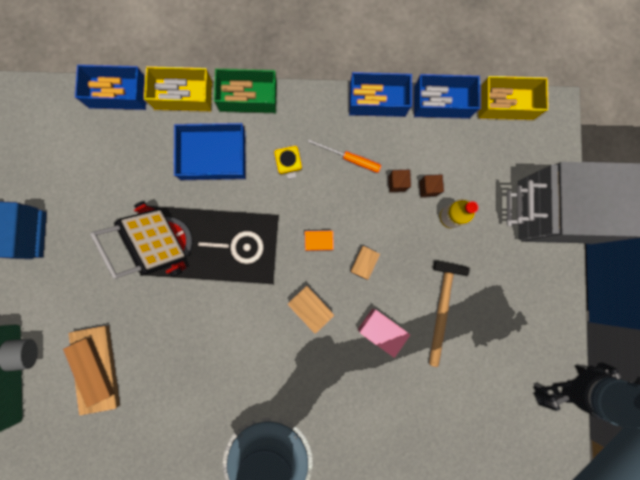

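View pics/scene1.png

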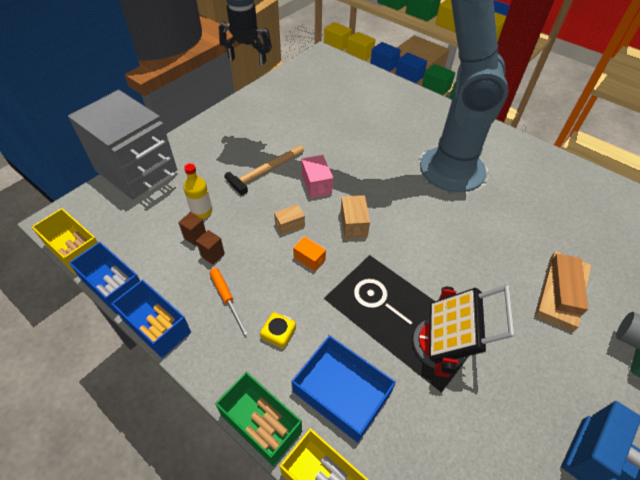

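The top view shows the mark ring at (247,247), the lamp leaned back with its bar near (105,255), and the foot, the smaller pale block, at (365,262). Next I'll measure the mat, lamp bar and foot.

```bash
python3 - <<'E'
from h import *
im=cv2.imread("pics/top1.png"); d=np.load("top1.npy"); P=cloud("top",d)
hsv=cv2.cvtColor(im,cv2.COLOR_BGR2HSV)
# mat: dark pixels low height, right part
z=P[...,2]
v,u=np.mgrid[0:480,0:640]
box=(u>185)&(u<290)&(v>195)&(v<300)
m=box&(hsv[...,2]<60)&(z<25)
mm=cv2.morphologyEx(m.astype(np.uint8),cv2.MORPH_CLOSE,np.ones((25,25)))
pts=P[m][:,:2]
# edges
def w(u,v): 
    K,T=cam("top"); r=T[:3,:3]@np.array([(u-K[0,2])/K[0,0],(v-K[1,2])/K[1,1],1]); 
    return lambda h: T[:3,3]+r*(h-T[2,3])/r[2]
wh=box&(hsv[...,2]>170)&(hsv[...,1]<60)
n,l,st,c=cv2.connectedComponentsWithStats(wh.astype(np.uint8))
for i in range(1,n):
    if st[i,4]>15: print("white",st[i],c[i], w(*c[i])(4))
print("z mat",np.median(z[m]),"z table",np.median(z[300:330,150:250]))
# right edge & top/bottom edges of mat by lines
us=[];vs=[];
top=[];bot=[]
for uu in range(205,270):
    col=np.where(m[:,uu])[0]
    top.append(w(uu,col.min()-.5)(3)[:2]); bot.append(w(uu,col.max()+.5)(3)[:2])
right=[]
for vv in range(222,276):
    r=np.where(m[vv])[0]; right.append(w(r.max()+.5,vv)(3)[:2])
for nme,a in (("top",top),("bot",bot),("right",right)):
    print(nme,cv2.fitLine(np.array(a,np.float32),cv2.DIST_HUBER,0,.01,.01).ravel())
# foot
box=(u>340)&(u<390)&(v>235)&(v<290)&(z>25)
q=P[box&(z>40)][:,:2].astype(np.float32); print("foot",cv2.minAreaRect(q),np.median(z[box]),len(q))
# lamp bar
box=(u>85)&(u<150)&(v>220)&(v<285)&(z>25)
q=P[box&(u<125)&(hsv[...,1]<60)&(hsv[...,2]>110)];print(len(q),q.min(0),q.max(0))
cv2.imwrite("pics/c1.png",np.hstack([cv2.resize(im[190:300,80:290],None,fx=2.6,fy=2.6,interpolation=2)[:286],cv2.resize(im[225:295,335:395],(245,286),interpolation=2)]))
E
```

```text
white [231 232  32  31 346] [246.52890173 247.05202312] [531.31885965  69.95618587   4.        ]
white [200 243  27   4  61] [213.52459016 244.55737705] [535.67311058 153.97594924   4.        ]
white [244 244   6   6  28] [246.5        246.78571429] [531.99644854  70.05413376   4.        ]
z mat 3.693485438605194 z table 0.3650177934071053
top [4.4946976e-02 9.9898940e-01 6.1983832e+02 9.7523666e+01]
bot [4.5240410e-02 9.9897611e-01 4.4588226e+02 9.1259773e+01]
right [ 9.9895382e-01 -4.5730565e-02  5.2951135e+02 -1.6787220e+00]
foot ((469.9892272949219, -185.48638916015625), (71.54449462890625, 179.48699951171875), 35.12173080444336) 46.690666520339164 547
425 [445.55327606 -91.50203026 137.76895313] [ 573.35894283  379.42881589 1205.46354424]
```

View pics/c1.png

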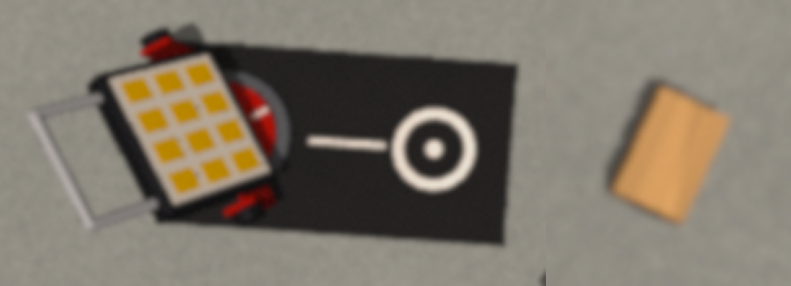

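```bash
python3 - <<'E'
from h import *
im=cv2.imread("pics/top1.png"); d=np.load("top1.npy"); P=cloud("top",d)
hsv=cv2.cvtColor(im,cv2.COLOR_BGR2HSV); z=P[...,2]; v,u=np.mgrid[0:480,0:640]; ok=d>0
box=(u>340)&(u<390)&(v>235)&(v<290)&ok&(z>42)&(z<60)
q=P[box][:,:2].astype(np.float32); print("foot",cv2.minAreaRect(q),np.median(z[box]),len(q), cv2.boxPoints(cv2.minAreaRect(q)))
K,T=cam("top")
def w(u,v,h):
    r=T[:3,:3]@np.array([(u-K[0,2])/K[0,0],(v-K[1,2])/K[1,1],1]); return T[:3,3]+r*(h-T[2,3])/r[2]
O=np.array([540.7,269.8])
a,b=np.array([92.3,233.1]),np.array([116.5,277.7])
zs=[]
for t in np.linspace(.1,.9,17):
    p=a+t*(b-a); i,j=int(round(p[1])),int(round(p[0])); win=z[i-2:i+3,j-2:j+3]; zs.append(win.max() if win.max()<400 else np.nan)
print(np.round(zs)); 
for h in (140,160,180): 
    A,B=w(*a,h),w(*b,h); M=(A+B)/2; e=A-B; rel=M[:2]-O
    r=np.hypot(*rel); print(h,M,np.hypot(*e[:2]),np.degrees(np.arctan2(e[1],e[0])),"r",r,np.degrees(np.arctan2(rel[1],rel[0])),"height from r",85+np.sqrt(max(0,140**2-r*r)))
E
```

```text
foot ((498.2840270996094, -227.100830078125), (46.30711364746094, 69.74885559082031), 65.69001007080078) 46.77185168252345 530 [[ 456.97015 -233.84453]
 [ 520.5345  -262.55826]
 [ 539.5979  -220.35713]
 [ 476.03357 -191.6434 ]]
[201. 200. 198. 199. 199. 198. 198.  nan  nan 199. 199.  nan  nan 200.
 197. 197. 198.]
140 [495.64314209 369.39032044 140.        ] 115.72703737186791 31.38354097080228 r 109.30851919658568 114.34304506620558 height from r 172.47369679537763
160 [494.74164685 360.73883061 160.        ] 113.55470518843079 31.383540970802272 r 101.89230165860053 116.8109640392266 height from r 181.01020186788878
180 [493.8401516  352.08734078 180.        ] 111.38237300499368 31.3835409708023 r 94.69451856067167 119.66004479333672 height from r 188.1161876456001
```

Emit:
{"fn": "arm_command", "kwargs": {
  "plan": [
    {"delta_pos":[30,-25,-10],"delta_rot":[0,0,0],"hand":85},
    {"delta_pos":[30,-25,-10],"delta_rot":[0,0,0],"hand":85},
    {"delta_pos":[30,-25,-10],"delta_rot":[0,0,0],"hand":85},
    {"delta_pos":[30,-25,-10],"delta_rot":[0,0,0],"hand":85},
    {"delta_pos":[30,-25,-10],"delta_rot":[0,0,0],"hand":85},
    {"delta_pos":[30,-25,-10],"delta_rot":[0,0,0],"hand":85},
    {"delta_pos":[30,-25,-10],"delta_rot":[0,0,0],"hand":85},
    {"delta_pos":[30,-25,-10],"delta_rot":[0,0,0],"hand":85},
    {"delta_pos":[30,-25,-10],"delta_rot":[0,0,0],"hand":85},
    {"delta_pos":[30,-25,-10],"delta_rot":[0,0,0],"hand":85}
  ]
}}

```text
time_s: 0.93
eef_pos: [437.0, -241.0, 331.4]
tool_rot: [[0.913, 0.408, -0.001], [0.408, -0.913, 0.0], [-0.001, -0.0, -1.0]]
contact_force: [1.3, -1.3, -0.3]
grip_width: 0.996
finger_force: 0.0
```

Emit:
{"fn": "arm_command", "kwargs": {
  "plan": [
    {"delta_pos":[19.4,-34.3,2],"delta_rot":[0,0,0],"hand":85},
    {"delta_pos":[19.4,-34.3,2],"delta_rot":[0,0,0],"hand":85},
    {"delta_pos":[19.4,-34.3,2],"delta_rot":[0,0,0],"hand":85},
    {"delta_pos":[19.4,-34.3,2],"delta_rot":[0,0,0],"hand":85},
    {"delta_pos":[19.4,-34.3,2],"delta_rot":[0,0,0],"hand":85},
    {"delta_pos":[19.4,-34.3,2],"delta_rot":[0,0,0],"hand":85},
    {"delta_pos":[19.4,-34.3,2],"delta_rot":[0,0,0],"hand":70},
    {"delta_pos":[19.4,-34.3,2],"delta_rot":[0,0,0],"hand":60},
    {"delta_pos":[19.4,-34.3,2],"delta_rot":[0,0,0],"hand":50},
    {"delta_pos":[19.4,-34.3,2],"delta_rot":[0,0,0],"hand":50}
  ]
}}

```text
time_s: 1.77
eef_pos: [473.7, 150.9, 310.9]
tool_rot: [[0.913, 0.407, -0.0], [0.407, -0.913, -0.001], [-0.0, 0.001, -1.0]]
contact_force: [1.2, -0.7, -0.4]
grip_width: 0.586
finger_force: 0.0
```

Emit:
{"fn": "arm_command", "kwargs": {
  "plan": [
    {"delta_pos":[19.4,-34.3,2],"delta_rot":[0,0,0],"hand":50},
    {"delta_pos":[19.4,-34.3,2],"delta_rot":[0,0,0],"hand":50},
    {"delta_pos":[19.4,-34.3,2],"delta_rot":[0,0,0],"hand":50},
    {"delta_pos":[19.4,-34.3,2],"delta_rot":[0,0,0],"hand":50},
    {"delta_pos":[19.4,-34.3,2],"delta_rot":[0,0,0],"hand":50},
    {"delta_pos":[0,0,0],"delta_rot":[0,0,-3.7],"hand":50},
    {"delta_pos":[0,0,0],"delta_rot":[0,0,-3.6],"hand":50},
    {"delta_pos":[0,0,0],"delta_rot":[0,0,0],"hand":50}
  ]
}}

```text
time_s: 2.43
eef_pos: [492.1, 346.4, 300.2]
tool_rot: [[0.852, 0.523, -0.002], [0.523, -0.852, -0.0], [-0.002, -0.001, -1.0]]
contact_force: [-0.3, -0.5, 0.1]
grip_width: 0.584
finger_force: 0.0
```

```bash
python3 - <<'E'
from h import *
s=arm.state(); print(s["eef_pos"],s["tool_rot"],s["joint_pos"],s["grip_width"])
im,d=arm.grab_frame("wrist"); cv2.imwrite("pics/w1.png",im); np.save("w1.npy",d)
E
```

```text
[492.10732987 346.42489255 300.1559113 ] [[ 8.52126173e-01  5.23332066e-01 -2.12920009e-03]
 [ 5.23332614e-01 -8.52128431e-01 -3.35316646e-04]
 [-1.98983389e-03 -8.28547759e-04 -9.99997677e-01]] [-0.0593498   0.33535035 -0.76958108  1.6054493   0.23859971  1.30014474
 -1.88571065] 0.5844277946869754
```

View pics/w1.png

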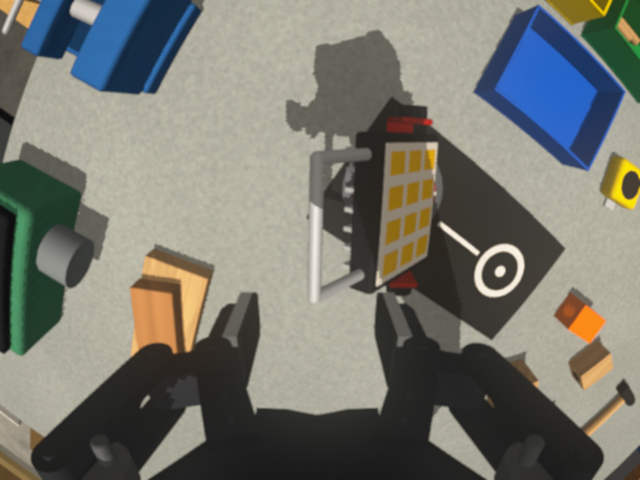

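The wrist view shows the bar running from (316,157) to (314,298), parallel to the tool's x and midway between the fingers. I'll turn that into tool coordinates.

```bash
cat >> h.py <<'E'
def wray(u,v):
    p=arm.camera_params("wrist"); K=np.array(p["camera_matrix"]); M=np.array(p["mount"])
    x,y=u-K[0,2],v-K[1,2]; r=np.hypot(x,y); t=r/K[0,0]
    dr=np.array([np.sin(t)*x/r,np.sin(t)*y/r,np.cos(t)]); return M[:3,3],M[:3,:3]@dr
def wpt(u,v,zt):   # tool-frame point at tool z
    o,dr=wray(u,v); return o+dr*(zt-o[2])/dr[2]
E
python3 - <<'E'
from h import *
d=np.load("w1.npy")
for zt in (105,109,113):
    A,B=wpt(317.5,157,zt),wpt(314,298,zt); print(zt,A,B,(A+B)/2,np.hypot(*(A-B)[:2]))
for v in (180,220,260,285):
    o,dr=wray(316,v);M=np.array(arm.camera_params("wrist")["mount"]); c=M[:3,2]@dr
    dd=d[v-1:v+2,313:319]; dd=np.median(dd); print(v,dd,o+dr*dd/c)
E
```

```text
105 [ 54.46191604   0.61638385 105.        ] [-49.07481651  -1.99708769 105.        ] [  2.69354977  -0.69035192 105.        ] 103.569711885243
109 [ 54.08363415   0.62324369 109.        ] [-51.125231    -2.03243578 109.        ] [  1.47920157  -0.70459604 109.        ] 105.24237711386452
113 [ 53.70535226   0.63010354 113.        ] [-53.1756455   -2.06778386 113.        ] [  0.26485338  -0.71884016 113.        ] 106.91504234248609
180 247.05031 [ 39.00238582  -0.3934273  104.26445244]
220 255.94324 [ 11.07682755  -0.42507882 104.67114868]
260 264.75433 [-18.39242627  -0.46179714 104.49829718]
285 271.26465 [-38.30684043  -0.49029907 104.96527373]
```

Emit:
{"fn": "arm_command", "kwargs": {
  "plan": [
    {"delta_pos":[2,-0.7,30],"delta_rot":[0,0,0.8],"hand":50},
    {"delta_pos":[0,0,30],"delta_rot":[0,0,0],"hand":50},
    {"delta_pos":[0,0,30],"delta_rot":[0,0,0],"hand":50},
    {"delta_pos":[0,0,20],"delta_rot":[0,0,0],"hand":50},
    {"delta_pos":[0,0,17],"delta_rot":[0,0,0],"hand":50},
    {"delta_pos":[0,0,0],"delta_rot":[0,0,0],"hand":30},
    {"delta_pos":[0,0,0],"delta_rot":[0,0,0],"hand":15},
    {"delta_pos":[0,0,0],"delta_rot":[0,0,0],"hand":5},
    {"delta_pos":[0,0,0],"delta_rot":[0,0,0],"hand":5},
    {"delta_pos":[0,0,0],"delta_rot":[0,0,0],"hand":5}
  ]
}}

```text
time_s: 3.32
eef_pos: [494.4, 348.6, 176.2]
tool_rot: [[0.861, 0.508, 0.002], [0.508, -0.861, 0.003], [0.003, -0.001, -1.0]]
contact_force: [-1.8, 0.5, 2.3]
grip_width: 0.092
finger_force: 58.6
```

Emit:
{"fn": "arm_command", "kwargs": {
  "plan": [
    {"delta_pos":[5.36,0.16,0],"delta_rot":[0,0,3.33],"hand":5},
    {"delta_pos":[5.36,0.16,0],"delta_rot":[0,0,3.33],"hand":5},
    {"delta_pos":[5.36,0.16,0],"delta_rot":[0,0,3.33],"hand":5},
    {"delta_pos":[5.36,0.16,0],"delta_rot":[0,0,3.33],"hand":5},
    {"delta_pos":[5.36,0.16,0],"delta_rot":[0,0,3.33],"hand":5},
    {"delta_pos":[5.36,0.16,0],"delta_rot":[0,0,3.33],"hand":5},
    {"delta_pos":[5.36,0.16,0],"delta_rot":[0,0,3.33],"hand":5},
    {"delta_pos":[5.36,0.16,0],"delta_rot":[0,0,3.33],"hand":5},
    {"delta_pos":[5.36,0.16,0],"delta_rot":[0,0,3.33],"hand":5},
    {"delta_pos":[5.36,0.16,0],"delta_rot":[0,0,3.33],"hand":5}
  ]
}}

```text
time_s: 4.15
eef_pos: [545.1, 360.2, 176.1]
tool_rot: [[0.999, -0.05, -0.0], [-0.05, -0.999, -0.0], [-0.0, 0.0, -1.0]]
contact_force: [-3.7, -1.3, 3.7]
grip_width: 0.09
finger_force: 58.8
```

Emit:
{"fn": "arm_command", "kwargs": {
  "plan": [
    {"delta_pos":[0,9.7,-7.7],"delta_rot":[0,0,0],"hand":5},
    {"delta_pos":[0,10.4,-6.8],"delta_rot":[0,0,0],"hand":5},
    {"delta_pos":[0,11,-5.9],"delta_rot":[0,0,0],"hand":5},
    {"delta_pos":[0,11.4,-4.9],"delta_rot":[0,0,0],"hand":5},
    {"delta_pos":[0,11.8,-3.8],"delta_rot":[0,0,0],"hand":5},
    {"delta_pos":[0,12.1,-2.7],"delta_rot":[0,0,-0.1],"hand":5},
    {"delta_pos":[0,12.2,-1.7],"delta_rot":[0,0,-0.1],"hand":5},
    {"delta_pos":[0,12.4,-0.5],"delta_rot":[0,0,-0.1],"hand":5},
    {"delta_pos":[0,0,0],"delta_rot":[0,0,0],"hand":5},
    {"delta_pos":[0,0,0],"delta_rot":[0,0,0],"hand":5}
  ]
}}

```text
time_s: 4.98
eef_pos: [540.7, 270.2, 212.5]
tool_rot: [[0.999, -0.042, 0.002], [-0.042, -0.999, 0.003], [0.001, -0.003, -1.0]]
contact_force: [-4.2, 2.5, 7.8]
grip_width: 0.086
finger_force: 59.2
```

```bash
python3 - <<'E'
from h import *
s=arm.state(); print(s["eef_pos"],s["tool_rot"],s["contact_force"],s["moment"],s["grip_width"])
ims=[]
for n in ("scene","top"):
    im,d=arm.grab_frame(n); np.save(n+"2.npy",d); cv2.imwrite(f"pics/{n}2.png",im); ims.append(im)
cv2.imwrite("pics/c2.png",np.hstack([cv2.resize(ims[0][170:400,360:540],(400,511)),cv2.resize(ims[1][170:310,100:210],(400,511))]))
E
```

```text
[540.67359939 270.23667606 212.46124051] [[ 0.99912115 -0.04188599  0.00157784]
 [-0.04189093 -0.99911694  0.00323984]
 [ 0.00144075 -0.00330309 -0.99999351]] [-4.15547823  2.46748462  7.83861283] [ 0.66497426  1.05340479 -0.12628774] 0.08572856694243022
```

View pics/c2.png

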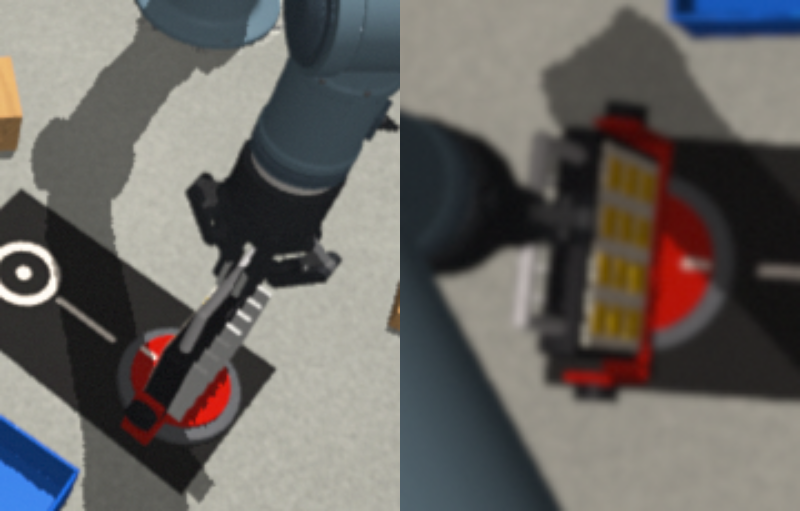

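The scene view shows the head upright in the grip, and in the top view the yoke tick at (695,263) lines up with the mat line. I'll fit the face plane to get numbers.

```bash
cat > face.py <<'E'
from h import *
def fit(im,d):
    P=cloud("top",d); hsv=cv2.cvtColor(im,cv2.COLOR_BGR2HSV); v,u=np.mgrid[0:480,0:640]
    m=(u>140)&(u<185)&(v>190)&(v<285)&(d>0)&(P[...,2]>60)&(P[...,2]<160)
    yel=m&(hsv[...,0]>15)&(hsv[...,0]<35)&(hsv[...,1]>110)
    Q=P[yel]; 
    for _ in range(4):
        c=Q.mean(0); n=np.linalg.svd(Q-c,full_matrices=False)[2][2]; r=(Q-c)@n; Q=Q[abs(r)<2*r.std()+.1]
    if n[1]>0: n=-n
    f=np.array([-.0452,-.999,0]); l=np.array([.999,-.0452,0])
    print(len(Q),c,n,r.std(),"swivel deg",np.degrees(np.arctan2(np.cross(f,n)[2],n@f)),"tilt deg (back +)",np.degrees(np.arcsin(n[2])))
    # red hubs
E
python3 - <<'E'
from face import *
fit(cv2.imread("pics/top1.png"),np.load("top1.npy")) if 0 else None
fit(cv2.imread("pics/top2.png"),np.load("top2.npy"))
E
```

```text
409 [538.96260097 255.9544254  107.76731069] [-0.05693066 -0.99837199  0.00350249] 0.5972341426906623 swivel deg -0.6730765531813772 tilt deg (back +) 0.20067826728401345
```

Emit:
{"fn": "arm_command", "kwargs": {
  "plan": [
    {"delta_pos":[0,0,0],"delta_rot":[0,0,0],"hand":15},
    {"delta_pos":[0,0,0],"delta_rot":[0,0,0],"hand":30},
    {"delta_pos":[0,0,0],"delta_rot":[0,0,0],"hand":50},
    {"delta_pos":[0,0,0],"delta_rot":[0,0,0],"hand":50},
    {"delta_pos":[0,0,-10],"delta_rot":[0,0,0],"hand":50},
    {"delta_pos":[0,0,-20],"delta_rot":[0,0,0],"hand":50},
    {"delta_pos":[0,0,-30],"delta_rot":[0,0,0],"hand":50},
    {"delta_pos":[0,0,-30],"delta_rot":[0,0,0],"hand":50},
    {"delta_pos":[0,40,0],"delta_rot":[0,0,0],"hand":50},
    {"delta_pos":[0,40,0],"delta_rot":[0,0,0],"hand":50}
  ]
}}

```text
time_s: 5.92
eef_pos: [538.6, 192.9, 302.2]
tool_rot: [[0.999, -0.034, 0.006], [-0.034, -0.999, 0.004], [0.006, -0.004, -1.0]]
contact_force: [1.2, -1.6, -0.4]
grip_width: 0.585
finger_force: 0.0
```

```bash
python3 - <<'E'
from h import *
s=arm.state(); print(s["eef_pos"],s["joint_pos"].round(4).tolist(),s["tool_rot"].round(4).tolist(),[a for a in dir(arm) if a[0]!="_"])
E
```

```text
[538.55354409 192.92796658 302.22978581] [0.0958, 0.2271, -0.5899, 1.6862, 0.131, 1.2609, -2.1264] [[0.9994, -0.0342, 0.0061], [-0.0342, -0.9994, 0.0041], [0.0059, -0.0043, -1.0]] ['MotionError', 'camera_params', 'grab_frame', 'hand_in', 'hold_point_z', 'state']
```

Emit:
{"fn": "arm_command", "kwargs": {
  "plan": [
    {"delta_pos":[9,39,0],"delta_rot":[0,0,0],"hand":50},
    {"delta_pos":[9,39,0],"delta_rot":[0,0,0],"hand":60},
    {"delta_pos":[9,39,0],"delta_rot":[0,0,0],"hand":70},
    {"delta_pos":[9,39,0],"delta_rot":[0,0,0],"hand":80},
    {"delta_pos":[9,39,0],"delta_rot":[0,0,0],"hand":80},
    {"delta_pos":[9,39,0],"delta_rot":[0,0,0],"hand":80},
    {"delta_pos":[9,39,0],"delta_rot":[0,0,0],"hand":80},
    {"delta_pos":[9,39,0],"delta_rot":[0,0,0],"hand":80},
    {"delta_pos":[9,39,0],"delta_rot":[0,0,0],"hand":80},
    {"delta_pos":[9,39,0],"delta_rot":[0,0,0],"hand":80}
  ]
}}

```text
time_s: 6.75
eef_pos: [611.2, -206.7, 299.0]
tool_rot: [[0.999, -0.042, 0.0], [-0.042, -0.999, -0.0], [0.0, 0.0, -1.0]]
contact_force: [0.8, 0.3, 0.1]
grip_width: 0.936
finger_force: 0.0
```

Emit:
{"fn": "arm_command", "kwargs": {
  "plan": [
    {"delta_pos":[9,39,0],"delta_rot":[0,0,0],"hand":80},
    {"delta_pos":[9,39,0],"delta_rot":[0,0,0],"hand":80},
    {"delta_pos":[9,39,0],"delta_rot":[0,0,0],"hand":80},
    {"delta_pos":[0,0,15],"delta_rot":[0,0,5.5],"hand":80},
    {"delta_pos":[0,0,15],"delta_rot":[0,0,5.5],"hand":80},
    {"delta_pos":[0,0,15],"delta_rot":[0,0,5.5],"hand":80},
    {"delta_pos":[0,0,15],"delta_rot":[0,0,5.5],"hand":80},
    {"delta_pos":[0,0,0],"delta_rot":[0,0,0],"hand":80},
    {"delta_pos":[0,0,0],"delta_rot":[0,0,0],"hand":80}
  ]
}}

```text
time_s: 7.5
eef_pos: [632.5, -322.4, 237.4]
tool_rot: [[0.911, -0.411, -0.003], [-0.411, -0.911, 0.001], [-0.003, 0.0, -1.0]]
contact_force: [1.1, 0.2, 0.0]
grip_width: 0.936
finger_force: 0.0
```

```bash
python3 - <<'E'
from face import *
s=arm.state(); print(s["eef_pos"],s["joint_pos"].round(4).tolist(),s["tool_rot"].round(4).tolist())
im,d=arm.grab_frame("wrist"); np.save("w2.npy",d)
t,dt=arm.grab_frame("top"); fit(t,dt); cv2.imwrite("pics/top3.png",t); np.save("top3.npy",dt)
R=s["tool_rot"]; M=np.array(arm.camera_params("wrist")["mount"]);K=arm.camera_params("wrist")["camera_matrix"]
def proj(p):
    q=M[:3,:3].T@(R.T@(np.array(p)-s["eef_pos"])-M[:3,3]); t=np.arctan2(np.hypot(*q[:2]),q[2]); return K[:2,2]+K[0,0]*t*q[:2]/np.hypot(*q[:2])
c=proj([530,-241,23]); print(c); x,y=int(c[0]),int(c[1])
x0=min(max(x-60,0),520);y0=min(max(y-50,0),380); print(x0,y0)
cv2.imwrite("pics/w2c.png",np.hstack([cv2.resize(im[y0:y0+100,x0:x0+120],(480,400),interpolation=2),cv2.resize(t[200:290,100:170],(311,400),interpolation=2)]))
np.set_printoptions(linewidth=200)
E
```

```text
[ 632.49110367 -322.39598046  237.36144447] [0.5731, 0.5066, -0.2279, 1.4133, 0.1163, 1.2375, -1.6601] [[0.9115, -0.4113, -0.0025], [-0.4113, -0.9115, 0.001], [-0.0027, 0.0001, -1.0]]
422 [539.88029542 255.84516061 107.00871955] [-0.05668836 -0.99838619  0.00338308] 0.6774405816565094 swivel deg -0.6591695212503937 tilt deg (back +) 0.19383662022607598
[287.70359205 314.86885331]
227 264
```

View pics/w2c.png

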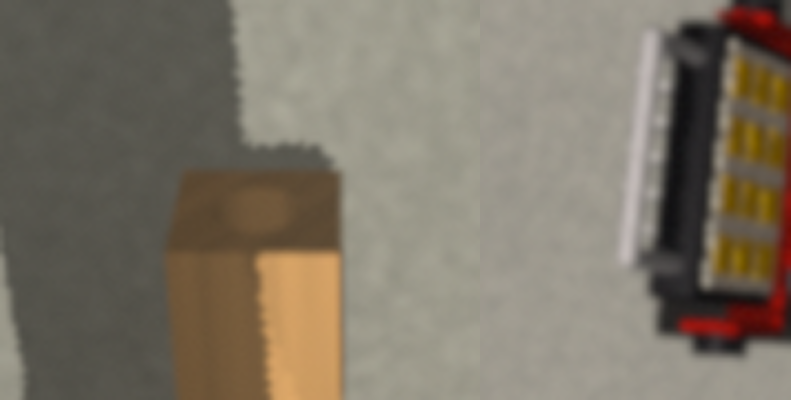

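```bash
python3 - <<'E'
from h import *
K,T=cam("top")
def w(u,v,h):
    r=T[:3,:3]@np.array([(u-K[0,2])/K[0,0],(v-K[1,2])/K[1,1],1]); return T[:3,3]+r*(h-T[2,3])/r[2]
A,B=w(138.7,207.9,225),w(133.8,259,225); print(A,B,(A+B)/2,np.degrees(np.arctan2(*(A-B)[1::-1])))
# red/line check: refine white line direction by pixels
im=cv2.imread("pics/top3.png"); g=im[238:250,196:232].min(2).astype(float); g[g<110]=0
us=[];c=[]
for k in range(6,32):
    col=g[:,k]
    if col.sum()>0: c.append(w(196+k,238+(col*np.arange(12)).sum()/col.sum(),4)[:2])
print(cv2.fitLine(np.array(c,np.float32),cv2.DIST_HUBER,0,.01,.01).ravel())
d=np.load("w2.npy"); v0=264+52; print(d[264+40:264+66:3,227+64].round()," left of hole ",d[264+40:264+66:3,227+47].round(), d[264+40:264+66:3,227+80].round())
E
```

```text
[592.39199382 267.66671843 225.        ] [485.63050361 271.70976746 225.        ] [539.01124872 269.68824295 225.        ] -2.1687501872014505
[5.4309055e-02 9.9852419e-01 5.3601935e+02 1.5836642e+02]
[424. 421. 416. 414. 417. 417. 391. 383. 381.]  left of hole  [424. 421. 417. 409. 403. 396. 390. 385. 383.] [424. 423. 417. 409. 404. 397. 389. 383. 380.]
```

```bash
cat > kin.py <<'E'
import numpy as np, itertools
from scipy.spatial.transform import Rotation as Ro
from scipy.optimize import least_squares
D=[([1.05321968,0.38376212,0.04386973,1.59941835,-0.017903,1.16122347,-0.04990174],[264.54,-592.79,230.0],[[.91316,.4076,-.0011],[.4076,-.91316,.00215],[-.00014,-.0024,-1]]),
([-0.0593498,0.33535035,-0.76958108,1.6054493,0.23859971,1.30014474,-1.88571065],[492.107,346.425,300.156],[[.85213,.52333,-.0021],[.52333,-.85213,-.0003],[-.002,-.0008,-1]]),
([0.0958,0.2271,-0.5899,1.6862,0.131,1.2609,-2.1264],[538.55,192.93,302.23],[[0.9994,-0.0342,0.0061],[-0.0342,-0.9994,0.0041],[0.0059,-0.0043,-1.0]]),
([0.5731,0.5066,-0.2279,1.4133,0.1163,1.2375,-1.6601],[632.49,-322.4,237.36],[[0.9115,-0.4113,-0.0025],[-0.4113,-0.9115,0.001],[-0.0027,0.0001,-1.0]])]
def frames(q,s,o1,o7):
    z,y=(lambda a:Ro.from_euler('z',a).as_matrix()),(lambda a:Ro.from_euler('y',a).as_matrix())
    A=z(s[0]*q[0]+o1); B=A@y(q[1]); C=B@z(s[1]*q[2]); E=C@y(q[3]); F=E@z(s[2]*q[4]); G=F@y(q[5]); H=G@z(s[3]*q[6]+o7)
    return A,B,C,E,F,G,H
E
python3 - <<'E'
from kin import *
best=[]
for s in itertools.product([1,-1],repeat=4):
    f=lambda p:np.concatenate([(frames(q,s,*p)[-1]-np.array(R)).ravel() for q,_,R in D])
    for a in range(0,7,2):
        for b in range(0,7,2):
            r=least_squares(f,[a,b]); best.append((r.cost,s,r.x%(2*np.pi)))
best.sort(key=lambda t:t[0]); print(best[0],[b for b in best if b[1]!=best[0][1]][0])
_,s,(o1,o7)=best[0]
A_,b_=[],[]
for q,p,R in D:
    A,B,C,E,F,G,H=frames(q,s,o1,o7); ez,ex=np.array([0,0,1]),np.array([1,0,0])
    cols=[ez, C@ez, C@ex, F@ez, F@ex, H@ez, G@ex]
    A_.append(np.stack(cols,1)); b_.append(p)
x,res,rk,sv=np.linalg.lstsq(np.vstack(A_),np.concatenate(b_),rcond=None); print(x.round(1),rk,sv.round(3)); print((np.vstack(A_)@x-np.concatenate(b_)).round(1))
E
```

```text
(np.float64(1.2776936934800682e-08), (-1, -1, -1, -1), array([6.27694565, 1.56456864])) (np.float64(0.3288331663340353), (-1, -1, 1, -1), array([5.61865205, 0.8391358 ]))
[2403.9  640.6  -23.5  475.5   29.  2558.1   -5.7] 7 [3.987 3.458 0.319 0.177 0.08  0.066 0.005]
[32.4 24.2  1.5 -4.6 -7.8  0.2 -7.5 13.9  2.8 21.1 12.5 -4.5]
```

```bash
cat > kfit.py <<'E'
from kin import *
s=(-1,-1,-1,-1); O1,O7=0,np.pi/2
def cols(q):
    A,B,C,E,F,G,H=frames(q,s,O1,O7); I=np.eye(3)
    return np.stack([I[:,2],A[:,1],C[:,2],C[:,0],F[:,2],F[:,0],H[:,2],G[:,0]],1)
def fit(prior=np.array([350,0,420,0,400,0,250,0]),lam=.002):
    M=np.vstack([cols(q) for q,_,_ in D]); b=np.concatenate([p for _,p,_ in D])
    w=lam*np.diag([1,3,1,3,1,3,1,3])
    x=np.linalg.lstsq(np.vstack([M,w]),np.r_[b,w@prior],rcond=None)[0]; return x,(M@x-b)
E
python3 - <<'E'
from kfit import *
for l in (.0002,.002,.01,.05):
    x,r=fit(lam=l); print(x.round(1),r.round(1))
E
```

```text
[687.5 -42.4 502.2   5.4 504.7 121.  607.5 -39.8] [-1.4  0.7  0.6 -3.   0.7  0.5 -0.9  1.   0.4  2.2 -2.6 -1.5]
[634.3 -42.4 501.4   5.8 504.6 121.2 553.3 -39.7] [-1.4  0.6  0.6 -3.   0.9  0.5 -1.2  0.9  0.5  2.2 -2.6 -1.5]
[404.9 -42.6 497.2   7.6 505.9 112.4 327.3 -35.4] [-1.2 -0.4  0.2 -3.2  1.4  0.8 -2.4  0.5  0.6  2.3 -2.2 -1.6]
[310.5 -42.  489.8   9.1 504.4  35.8 298.4 -12.6] [ 1.6 -4.8 -1.9 -6.9  0.2  2.2 -4.1  1.1  1.1  1.9 -0.5 -1.3]
```

```bash
cat > ik.py <<'E'
from kfit import *
X,_=fit(lam=.03)
lo=np.array([-2.61,-.41,-1.48,0,-1.57,.05,-2.85]);hi=np.array([2.61,2.15,1.57,2.5,4.71,1.97,2.85])
def fk(q): return cols(q)@X,frames(q,s,O1,O7)[-1]
def ik(p,R,q0,reg=.02):
    def f(q):
        a,b=fk(q); return np.r_[(a-p)/100,Ro.from_matrix(b.T@R).as_rotvec()*3,reg*(q-q0)]
    r=least_squares(f,np.clip(q0,lo+.01,hi-.01),bounds=(lo,hi)); a,b=fk(r.x); return r.x,np.linalg.norm(a-p),np.degrees(np.linalg.norm(Ro.from_matrix(b.T@R).as_rotvec()))
def yaw(a): # tool down, x at azimuth a deg
    a=np.radians(a); return np.array([[np.cos(a),np.sin(a),0],[np.sin(a),-np.cos(a),0],[0,0,-1]])
E
python3 - <<'E'
from ik import *
q0=np.array(D[3][0])
for tau in (-20,-30,-45):
    Rg=yaw(-24.3)@Ro.from_euler('y',tau,degrees=True).as_matrix()
    g=np.array([498.3,-227.1,28]); q1,e,a=ik(g+18.7*Rg[:,2],Rg,q0); print("grasp",tau,q1.round(2),round(e,1),round(a,1))
    for phi in (-80,-60,-40,-20,7,30,50):
        Rf=yaw(phi)@Ro.from_euler('y',tau+90,degrees=True).as_matrix()
        q2,e,a=ik(np.array([531.7,70,140])+18.7*Rf[:,2],Rf,q0); print("  fin",phi,q2.round(2),round(e,1),round(a,1))
E
```

```text
grasp -20 [ 0.53  0.71 -0.22  1.68  0.12  1.12 -1.73] 0.0 0.0
  fin -80 [-1.72  1.82  1.57  1.95 -0.65  1.22 -2.85] 8.3 3.5
  fin -60 [-1.84  1.67  1.46  2.12 -0.59  0.8  -2.85] 0.0 0.0
  fin -40 [-1.86  1.46  1.32  2.3  -0.48  0.26 -2.83] 0.0 0.0
  fin -20 [-1.89  1.41  1.27  2.36 -0.35  0.05 -2.85] 24.5 9.0
  fin 7 [ 0.3   0.1  -0.46  2.26 -0.11  0.05 -1.44] 78.3 28.2
  fin 30 [ 1.49  1.43 -1.26  2.2  -0.02  0.05  0.03] 33.8 12.4
  fin 50 [ 1.18  0.96 -0.85  2.28 -1.57  0.55  1.48] 0.2 0.1
grasp -30 [ 0.52  0.79 -0.21  1.56  0.1   1.33 -1.72] 0.0 0.0
  fin -80 [-1.68  1.64  1.57  1.96 -0.66  1.19 -2.85] 3.2 1.3
  fin -60 [-1.77  1.4   1.43  2.13 -0.49  0.72 -2.85] 0.0 0.0
  fin -40 [-1.78  1.21  1.34  2.31 -0.42  0.24 -2.7 ] 0.0 0.0
  fin -20 [-1.77  1.06  1.29  2.36 -0.04  0.05 -2.84] 21.9 8.1
  fin 7 [-0.9   0.09  0.71  2.34 -0.09  0.05 -1.57] 55.9 20.7
  fin 30 [ 1.31  1.   -1.24  2.2  -0.02  0.05 -0.4 ] 30.2 11.1
  fin 50 [ 1.05  0.74 -0.79  2.29 -1.57  0.51  1.28] 0.2 0.1
grasp -45 [ 0.5   0.93 -0.19  1.38  0.08  1.63 -1.7 ] 0.0 0.0
  fin -80 [-1.61  1.32  1.52  1.99 -0.61  1.09 -2.85] 0.0 0.0
  fin -60 [-1.65  1.02  1.36  2.13 -0.32  0.66 -2.85] 0.0 0.0
  fin -40 [-1.65  0.85  1.31  2.27 -0.23  0.3  -2.64] 0.0 0.0
  fin -20 [-1.57  0.64  1.24  2.36 -0.05  0.05 -2.44] 6.9 2.6
  fin 7 [-0.63  0.17  0.43  2.31 -0.11  0.05 -1.58] 24.9 9.2
  fin 30 [ 0.97  0.56 -1.03  2.2  -0.04  0.05 -0.83] 12.1 4.5
  fin 50 [ 1.17  0.86 -1.26  2.15  0.52  0.24 -0.94] 0.0 0.0
```

```bash
python3 - <<'E'
from ik import *
q0=np.array(D[3][0]); rng=np.random.default_rng(0)
def flip(R,sg): return R if sg>0 else R@np.diag([-1,-1,1])
def best(p,R,ref):
    sols=[]
    for k in range(6):
        seed=ref if k==0 else ref+rng.normal(0,.7,7)
        q,e,a=ik(p,R,np.clip(seed,lo+.05,hi-.05),reg=.002)
        if e<1 and a<.5: sols.append((np.abs(q-ref).max(),q))
    return min(sols,key=lambda t:t[0]) if sols else None
for tau in (-25,-45):
  for sg in (1,-1):
    Rg=flip(yaw(-24.3)@Ro.from_euler('y',tau,degrees=True).as_matrix(),sg)
    b=best(np.array([498.3,-227.1,28])+18.7*Rg[:,2],Rg,q0)
    if b is None: print(tau,sg,"no grasp"); continue
    print("grasp",tau,sg,b[1].round(2)); qg=b[1]
    for phi in range(20,260,20):
        Rf=flip(yaw(phi)@Ro.from_euler('y',tau+90,degrees=True).as_matrix(),sg)
        c=best(np.array([531.7,70,140])+18.7*Rf[:,2],Rf,qg)
        if c: print("  ",phi,round(c[0],2),c[1].round(2))
E
```

```text
grasp -25 1 [ 0.52  0.75 -0.21  1.62  0.11  1.23 -1.72]
   60 1.2 [ 1.41  1.45 -1.41  2.11  0.63  0.42 -0.53]
   80 1.45 [ 1.35  1.58 -1.48  1.91  0.54  0.88 -0.27]
   100 1.84 [ 1.17  1.4  -1.32  1.7   0.22  1.17  0.12]
   120 1.82 [ 1.04  1.57 -1.48  1.52  0.43  1.56  0.1 ]
   140 2.21 [ 0.78  1.29 -1.15  1.37  0.18  1.78  0.48]
   160 2.59 [ 0.45  1.09 -0.76  1.27  0.04  1.97  0.87]
   220 3.63 [-0.5   0.89  0.17  1.37  0.23  1.97  1.91]
   240 3.55 [-0.27  0.86 -0.36  1.47  0.66  1.97  1.83]
grasp -25 -1 [ 1.2   1.29 -1.32  1.6   0.99  1.65  0.84]
   40 1.2 [ 1.45  1.58 -1.48  2.4   2.19  0.46  0.96]
   60 1.57 [ 1.44  1.56 -1.48  2.12  0.87  0.5   2.41]
   120 3.25 [ 0.68  0.95 -0.65  1.55 -0.36  1.51 -2.4 ]
   140 3.01 [ 0.34  0.9  -0.33  1.42 -0.38  1.8  -2.17]
   160 3.06 [ 0.4   1.05 -0.67  1.27 -0.01  1.97 -2.22]
   220 2.07 [-0.5   0.89  0.17  1.37  0.23  1.97 -1.23]
   240 2.15 [-0.27  0.86 -0.36  1.47  0.66  1.97 -1.31]
grasp -45 1 [ 0.34  0.91  0.05  1.4  -0.07  1.62 -1.59]
   40 1.57 [ 1.06  0.7  -1.09  2.2  -0.05  0.05 -0.58]
   60 1.33 [ 1.21  0.95 -1.28  2.08  0.37 
[... 538 characters left out ...]
41 -1.29  1.35  0.87  1.97  0.89]
   20 1.27 [ 1.15  0.97 -1.48  2.43  2.13  0.7   0.14]
   40 1.53 [ 1.25  1.05 -1.48  2.3   1.66  0.44  0.98]
   60 1.4 [ 1.29  1.19 -1.48  2.11  0.9   0.57  2.09]
   80 1.72 [ 1.24  1.28 -1.48  1.94  0.66  0.87  2.61]
   100 3.65 [ 0.89  0.81 -0.9   1.79 -0.17  1.03 -2.77]
   120 3.07 [ 0.13  0.6   0.02  1.72 -0.61  1.41 -2.19]
   140 3.15 [ 0.41  0.76 -0.5   1.54 -0.18  1.51 -2.27]
   160 3.01 [ 0.33  0.81 -0.54  1.45  0.    1.66 -2.12]
   180 2.93 [ 0.36  0.91 -0.78  1.39  0.3   1.8  -2.05]
   200 2.52 [-0.02  0.77 -0.34  1.43  0.23  1.77 -1.64]
   220 2.36 [-0.06  0.75 -0.43  1.49  0.43  1.76 -1.47]
   240 2.26 [ 0.03  0.77 -0.68  1.58  0.71  1.76 -1.38]
```

The wrist crop shows a wood-walled hole at (258,210) in the foot's +x/-y end. The depth reads about 15–20 mm deeper there than on the flat of the face, so this end has the real hole. I'll tilt the tool and approach.

Emit:
{"fn": "arm_command", "kwargs": {
  "plan": [
    {"delta_pos":[-22.8,-6.3,29.5],"delta_rot":[0,0,0],"hand":85},
    {"delta_pos":[-22.8,-6.3,29.5],"delta_rot":[0,0,0],"hand":85},
    {"delta_pos":[-22.8,-6.3,29.5],"delta_rot":[0,0,0],"hand":85},
    {"delta_pos":[-22.8,-6.3,29.5],"delta_rot":[0,0,0],"hand":85},
    {"delta_pos":[-22.8,-6.3,29.5],"delta_rot":[0,-5,0],"hand":85},
    {"delta_pos":[0,0,0],"delta_rot":[0,-7,0],"hand":85},
    {"delta_pos":[0,0,0],"delta_rot":[0,-7,0],"hand":85},
    {"delta_pos":[0,0,0],"delta_rot":[0,-7,0],"hand":85},
    {"delta_pos":[0,0,0],"delta_rot":[0,-7,0],"hand":85},
    {"delta_pos":[0,0,0],"delta_rot":[0,-7,0],"hand":85}
  ]
}}

```text
time_s: 8.43
eef_pos: [545.0, -247.9, 93.7]
tool_rot: [[0.699, -0.413, -0.584], [-0.316, -0.911, 0.266], [-0.642, -0.002, -0.767]]
contact_force: [0.9, 0.2, 0.1]
grip_width: 0.996
finger_force: 0.0
```

Emit:
{"fn": "arm_command", "kwargs": {
  "plan": [
    {"delta_pos":[0,0,0],"delta_rot":[0,0,0],"hand":85},
    {"delta_pos":[0,0,0],"delta_rot":[0,0,0],"hand":85}
  ]
}}

```text
time_s: 8.6
eef_pos: [542.7, -246.7, 87.9]
tool_rot: [[0.696, -0.413, -0.587], [-0.315, -0.911, 0.267], [-0.645, -0.001, -0.764]]
contact_force: [-0.4, 0.1, 0.0]
grip_width: 0.997
finger_force: 0.0
```

```bash
python3 - <<'E'
from h import *
s=arm.state(); R=s["tool_rot"]; p=s["eef_pos"]; print(p,R.round(3).tolist(),s["joint_pos"].round(4).tolist())
print("to grasp (tool axes)",(R.T@(np.array([493.7,-225,27.5])+18.7*R[:,2]-p)).round(1))
print("rot needed: y-axis horiz", R[2,1], "yaw of y", np.degrees(np.arctan2(R[1,1],R[0,1])))
im,d=arm.grab_frame("wrist"); cv2.imwrite("pics/w3.png",im)
E
```

```text
[ 542.72824948 -246.69316186   87.93362909] [[0.696, -0.413, -0.587], [-0.315, -0.911, 0.267], [-0.645, -0.001, -0.764]] [0.4965, 0.893, -0.2022, 1.2583, 0.0829, 1.7021, -1.7043]
to grasp (tool axes) [-2.   0.6 99.5]
rot needed: y-axis horiz -0.0012551380141561052 yaw of y -114.40681541631048
```

View pics/w3.png

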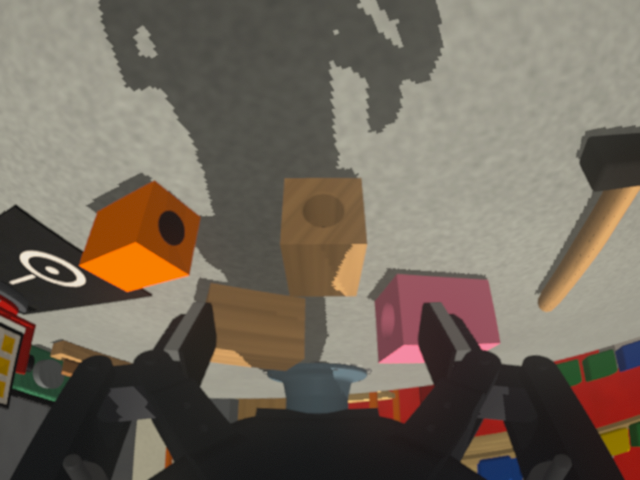

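The wrist view shows the cavity clearly at (323,210) with the foot centred between the fingers. Closing in now.

Emit:
{"fn": "arm_command", "kwargs": {
  "plan": [
    {"delta_pos":[-2,1.5,20],"delta_rot":[0,0,0],"hand":85},
    {"delta_pos":[0,0,20],"delta_rot":[0,0,0],"hand":85},
    {"delta_pos":[0,0,20],"delta_rot":[0,0,0],"hand":85},
    {"delta_pos":[0,0,20],"delta_rot":[0,0,0],"hand":85},
    {"delta_pos":[0,0,19],"delta_rot":[0,0,0],"hand":85},
    {"delta_pos":[0,0,0],"delta_rot":[0,0,0],"hand":85},
    {"delta_pos":[0,0,0],"delta_rot":[0,0,0],"hand":60},
    {"delta_pos":[0,0,0],"delta_rot":[0,0,0],"hand":40},
    {"delta_pos":[0,0,0],"delta_rot":[0,0,0],"hand":35},
    {"delta_pos":[0,0,0],"delta_rot":[0,0,0],"hand":35}
  ]
}}

```text
time_s: 9.48
eef_pos: [485.0, -222.3, 18.4]
tool_rot: [[0.7, -0.414, -0.581], [-0.318, -0.91, 0.265], [-0.639, -0.0, -0.769]]
contact_force: [0.4, -0.9, 4.8]
grip_width: 0.53
finger_force: 61.8
```

Emit:
{"fn": "arm_command", "kwargs": {
  "plan": [
    {"delta_pos":[-10,0,-12],"delta_rot":[0,0,0],"hand":35},
    {"delta_pos":[-20,0,-24],"delta_rot":[0,0,0],"hand":35},
    {"delta_pos":[-25,0,-30],"delta_rot":[0,0,0],"hand":35},
    {"delta_pos":[-25,0,-30],"delta_rot":[0,0,0],"hand":35},
    {"delta_pos":[-25,0,-30],"delta_rot":[0,0,0],"hand":35},
    {"delta_pos":[-25,0,-30],"delta_rot":[0,0,0],"hand":35},
    {"delta_pos":[-25,0,-30],"delta_rot":[0,0,0],"hand":35},
    {"delta_pos":[0,0,0],"delta_rot":[0,5,0],"hand":35},
    {"delta_pos":[0,0,0],"delta_rot":[0,6,0],"hand":35},
    {"delta_pos":[0,0,0],"delta_rot":[0,6,0],"hand":35}
  ]
}}

```text
time_s: 10.32
eef_pos: [484.7, -221.8, 260.2]
tool_rot: [[0.841, -0.414, -0.349], [-0.382, -0.91, 0.159], [-0.383, -0.0, -0.924]]
contact_force: [0.6, -0.3, -1.3]
grip_width: 0.529
finger_force: 61.2
```

Emit:
{"fn": "arm_command", "kwargs": {
  "plan": [
    {"delta_pos":[0,0,0],"delta_rot":[0,6,0],"hand":35},
    {"delta_pos":[0,0,0],"delta_rot":[0,6,0],"hand":35},
    {"delta_pos":[0,0,0],"delta_rot":[0,6,0],"hand":35},
    {"delta_pos":[0,0,0],"delta_rot":[0,5,0],"hand":35},
    {"delta_pos":[0,0,0],"delta_rot":[0,0,0],"hand":35}
  ]
}}

```text
time_s: 10.73
eef_pos: [479.6, -219.7, 259.2]
tool_rot: [[0.911, -0.413, -0.001], [-0.413, -0.911, -0.001], [-0.0, 0.002, -1.0]]
contact_force: [-0.7, 1.2, -0.9]
grip_width: 0.526
finger_force: 61.3
```

```bash
python3 - <<'E'
from h import *
s=arm.state(); print(s["eef_pos"].round(1),s["tool_rot"].round(3).tolist(),s["joint_pos"].round(3).tolist(),s["grip_width"])
E
```

```text
[ 479.6 -219.7  259.2] [[0.911, -0.413, -0.001], [-0.413, -0.911, -0.001], [-0.0, 0.002, -1.0]] [0.597, 0.141, -0.268, 1.848, 0.042, 1.158, -1.682] 0.5258595888114299
```

Emit:
{"fn": "arm_command", "kwargs": {
  "plan": [
    {"delta_pos":[-9.4,-38,0],"delta_rot":[0,0,0],"hand":35},
    {"delta_pos":[-9.4,-38,0],"delta_rot":[0,0,0],"hand":35},
    {"delta_pos":[-9.4,-38,0],"delta_rot":[0,0,0],"hand":35},
    {"delta_pos":[-9.4,-38,0],"delta_rot":[0,0,0],"hand":35},
    {"delta_pos":[-9.4,-38,0],"delta_rot":[0,0,0],"hand":35},
    {"delta_pos":[-9.4,-38,0],"delta_rot":[0,0,0],"hand":35},
    {"delta_pos":[-9.4,-38,0],"delta_rot":[0,0,0],"hand":35},
    {"delta_pos":[0,0,0],"delta_rot":[0,0,-6.8],"hand":35},
    {"delta_pos":[0,0,0],"delta_rot":[0,0,-6.8],"hand":35},
    {"delta_pos":[0,0,0],"delta_rot":[0,0,-6.8],"hand":35}
  ]
}}

```text
time_s: 11.57
eef_pos: [534.0, 49.7, 258.8]
tool_rot: [[0.998, -0.062, -0.002], [-0.062, -0.998, 0.001], [-0.002, -0.0, -1.0]]
contact_force: [-0.3, 0.1, -0.7]
grip_width: 0.529
finger_force: 61.6
```

Emit:
{"fn": "arm_command", "kwargs": {
  "plan": [
    {"delta_pos":[0,0,0],"delta_rot":[0,0,-6.8],"hand":35},
    {"delta_pos":[0,0,0],"delta_rot":[0,0,-6.8],"hand":35},
    {"delta_pos":[0,0,0],"delta_rot":[0,0,-6.8],"hand":35},
    {"delta_pos":[0,0,0],"delta_rot":[0,0,-6.8],"hand":35},
    {"delta_pos":[0,0,0],"delta_rot":[0,0,-6.8],"hand":35},
    {"delta_pos":[0,0,0],"delta_rot":[0,0,-6.8],"hand":35},
    {"delta_pos":[0,0,0],"delta_rot":[0,0,-6.8],"hand":35},
    {"delta_pos":[0,0,0],"delta_rot":[0,0,-6.8],"hand":35},
    {"delta_pos":[0,0,0],"delta_rot":[0,0,-6.8],"hand":35},
    {"delta_pos":[0,0,0],"delta_rot":[0,0,-6.8],"hand":35}
  ]
}}

```text
time_s: 12.4
eef_pos: [534.0, 47.9, 258.9]
tool_rot: [[0.434, 0.901, -0.002], [0.901, -0.434, 0.001], [-0.0, -0.002, -1.0]]
contact_force: [0.4, 0.3, -1.2]
grip_width: 0.535
finger_force: 61.5
```

Emit:
{"fn": "arm_command", "kwargs": {
  "plan": [
    {"delta_pos":[0,0,0],"delta_rot":[0,0,-6.8],"hand":35},
    {"delta_pos":[0,0,0],"delta_rot":[0,0,-6.8],"hand":35},
    {"delta_pos":[0,0,0],"delta_rot":[0,0,-6.8],"hand":35},
    {"delta_pos":[0,0,0],"delta_rot":[0,0,-6.8],"hand":35},
    {"delta_pos":[0,0,0],"delta_rot":[0,0,-6.8],"hand":35},
    {"delta_pos":[0,0,0],"delta_rot":[0,0,-6.8],"hand":35},
    {"delta_pos":[0,0,0],"delta_rot":[0,0,-5],"hand":35},
    {"delta_pos":[0,0,0],"delta_rot":[0,0,0],"hand":35}
  ]
}}

```text
time_s: 13.07
eef_pos: [534.0, 47.9, 258.8]
tool_rot: [[-0.339, 0.941, -0.002], [0.941, 0.339, 0.001], [0.001, -0.001, -1.0]]
contact_force: [-0.6, 0.1, 0.0]
grip_width: 0.533
finger_force: 61.5
```

```bash
python3 - <<'E'
from h import *
s=arm.state(); print(s["eef_pos"].round(1),s["tool_rot"].round(3).tolist(),s["joint_pos"].round(3).tolist(),s["grip_width"])
E
```

```text
[534.   47.9 258.8] [[-0.339, 0.941, -0.002], [0.941, 0.339, 0.001], [0.001, -0.001, -1.0]] [0.486, 0.214, -0.73, 1.811, 0.153, 1.176, 0.055] 0.5331113296178711
```

Emit:
{"fn": "arm_command", "kwargs": {
  "plan": [
    {"delta_pos":[0,0,0],"delta_rot":[0,5,0],"hand":35},
    {"delta_pos":[0,0,0],"delta_rot":[0,5,0],"hand":35},
    {"delta_pos":[0,0,0],"delta_rot":[0,5,0],"hand":35},
    {"delta_pos":[0,0,0],"delta_rot":[0,5,0],"hand":35},
    {"delta_pos":[0,0,0],"delta_rot":[0,5,0],"hand":35},
    {"delta_pos":[0,0,0],"delta_rot":[0,5,0],"hand":35},
    {"delta_pos":[0,0,0],"delta_rot":[0,5,0],"hand":35},
    {"delta_pos":[0,0,0],"delta_rot":[0,5,0],"hand":35},
    {"delta_pos":[0,0,0],"delta_rot":[0,5,0],"hand":35},
    {"delta_pos":[0,0,0],"delta_rot":[0,5,0],"hand":35}
  ]
}}

```text
time_s: 13.9
eef_pos: [534.7, 46.4, 258.8]
tool_rot: [[-0.214, 0.942, -0.258], [0.603, 0.335, 0.724], [0.768, -0.001, -0.64]]
contact_force: [0.7, -0.3, -0.3]
grip_width: 0.528
finger_force: 61.5
```

Emit:
{"fn": "arm_command", "kwargs": {
  "plan": [
    {"delta_pos":[0,0,0],"delta_rot":[0,0,0],"hand":35},
    {"delta_pos":[0,0,0],"delta_rot":[0,0,0],"hand":35}
  ]
}}

```text
time_s: 14.07
eef_pos: [533.9, 46.0, 257.0]
tool_rot: [[-0.213, 0.942, -0.259], [0.606, 0.335, 0.722], [0.766, -0.003, -0.642]]
contact_force: [0.4, 1.1, -1.0]
grip_width: 0.532
finger_force: 61.6
```

```bash
cat > foot.py <<'E'
from h import *
s=arm.state(); R=s["tool_rot"]; p=s["eef_pos"]
print(p.round(1),R.round(3).tolist(),s["joint_pos"].round(3).tolist(),s["grip_width"])
ims=[]
for n,b in (("scene",(240,420,150,330)),("top",(200,300,190,290))):
    im,d=arm.grab_frame(n); ims.append(im); P=cloud(n,d); hsv=cv2.cvtColor(im,cv2.COLOR_BGR2HSV)
    near=np.linalg.norm(P-(p-18.7*R[:,2]),axis=-1)<50
    wood=near&(d>0)&(hsv[...,0]>8)&(hsv[...,0]<22)&(hsv[...,1]>70)
    print(n,wood.sum()); 
    if wood.sum()>30:
        Q=P[wood]; v,u=np.where(wood); print(u.min(),u.max(),v.min(),v.max(),"z",np.percentile(Q[:,2],[2,50,98]).round(1))
        np.save(n+"_Q.npy",Q)
        # plane seg (RANSAC)
        rng=np.random.default_rng(0); rem=Q
        for _ in range(2):
            if len(rem)<60: break
            bst=None
            for k in range(400):
                a=rem[rng.choice(len(rem),3,False)]; nn=np.cross(a[1]-a[0],a[2]-a[0]); l=np.linalg.norm(nn)
                if l<50: continue
                nn/=l; m=abs((rem-a[0])@nn)<1.5
                if bst is None or m.sum()>bst.sum(): bst=m
            q=rem[bst]; c=q.mean(0); nn=np.linalg.svd(q-c)[2][2]; nn*=np.sign(nn[2]) if abs(nn[2])>.3 else 1
            print("  plane",bst.sum(),c.round(1),nn.round(3)); rem=rem[~bst]
import time,sys
cv2.imwrite(sys.argv[1],np.hstack([cv2.resize(ims[0][180:380,280:460],(396,440),interpolation=2),cv2.resize(ims[1][190:300,190:290],(400,440),interpolation=2)]))
E
python3 foot.py pics/f1.png
```

```text
[533.9  46.  257. ] [[-0.213, 0.942, -0.259], [0.606, 0.335, 0.722], [0.766, -0.003, -0.642]] [0.797, 0.585, -0.756, 1.654, -0.402, 1.44, 0.527] 0.5321484645456664
scene 843
347 387 195 238 z [238.8 296.1 306.6]
  plane 315 [558.8  52.6 273.9] [-0.944 -0.331  0.004]
  plane 244 [538.1  40.6 304.6] [ 0.025 -0.007  1.   ]
top 615
228 256 217 249 z [253.3 305.  309.2]
  plane 251 [537.2  42.9 306.5] [-0.006  0.021  1.   ]
  plane 88 [540.6  39.7 303.8] [-0.043 -0.016  0.999]
```

View pics/f1.png

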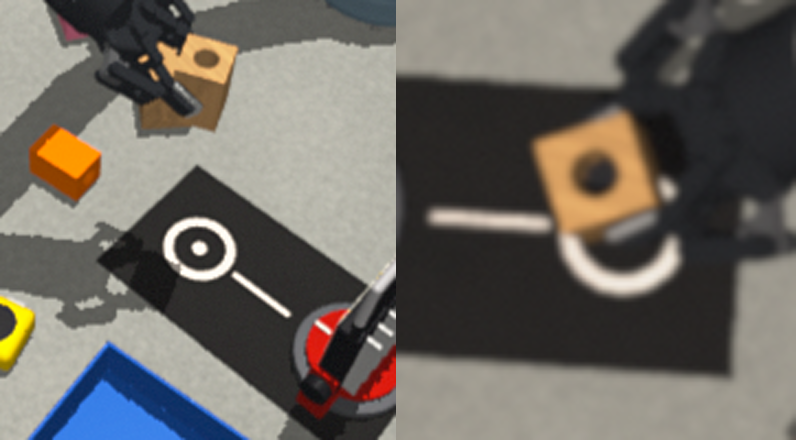

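The foot's hole faces up, seen at crop (597,173), and its top plane is level within about 1°. Next I'll work out the shift to the mark.

```bash
python3 - <<'E'
from h import *
K,T=cam("top"); u,v=240.2,233.2
r=T[:3,:3]@np.array([(u-K[0,2])/K[0,0],(v-K[1,2])/K[1,1],1]); c=T[:3,3]+r*(305-T[2,3])/r[2]
s=arm.state(); R=s["tool_rot"]; print("hole",c,"kin. foot centre",s["eef_pos"]-18.7*R[:,2])
for q in ("top","scene"):
    Q=np.load(q+"_Q.npy"); t=Q[Q[:,2]>302]; print(q,cv2.minAreaRect(t[:,:2].astype(np.float32)))
w=np.array([531.7,70,163])-c; print(w,(R.T@w).round(1))
E
```

```text
hole [536.60736684  42.54317206 305.        ] kin. foot centre [538.6348378   35.39341875 271.33442816]
top ((537.7243041992188, 44.669654846191406), (45.86492156982422, 45.752471923828125), 20.262409210205078)
scene ((539.7221069335938, 38.50997543334961), (50.13725662231445, 52.77407455444336), 18.775941848754883)
[  -4.90736684   27.45682794 -142.        ] [-91.    4.6 112.4]
```

Emit:
{"fn": "arm_command", "kwargs": {
  "plan": [
    {"delta_pos":[-14,0.6,17],"delta_rot":[0,0,0],"hand":35},
    {"delta_pos":[-14,0.6,17],"delta_rot":[0,0,0],"hand":35},
    {"delta_pos":[-14,0.6,17],"delta_rot":[0,0,0],"hand":35},
    {"delta_pos":[-14,0.6,17],"delta_rot":[0,0,0],"hand":35},
    {"delta_pos":[-14,0.6,17],"delta_rot":[0,0,0],"hand":35},
    {"delta_pos":[-14,0.6,17],"delta_rot":[0,0,0],"hand":35},
    {"delta_pos":[-7,0.5,10],"delta_rot":[0,0,0],"hand":35},
    {"delta_pos":[0,0,0],"delta_rot":[0,0,0],"hand":35},
    {"delta_pos":[0,0,0],"delta_rot":[0,0,0],"hand":35},
    {"delta_pos":[0,0,0],"delta_rot":[0,0,0],"hand":35}
  ]
}}

```text
time_s: 15.0
eef_pos: [529.3, 75.3, 118.4]
tool_rot: [[-0.22, 0.941, -0.257], [0.605, 0.338, 0.721], [0.765, 0.003, -0.644]]
contact_force: [0.4, 0.4, -0.3]
grip_width: 0.529
finger_force: 61.6
```

```bash
python3 foot.py pics/f2.png; python3 - <<'E'
from face import *
for q in ("top","scene"):
    Q=np.load(q+"_Q.npy"); t=Q[Q[:,2]>np.percentile(Q[:,2],98)-6]; print(q,cv2.minAreaRect(t[:,:2].astype(np.float32)))
t,d=arm.grab_frame("top"); fit(t,d)
E
```

```text
[529.3  75.3 118.4] [[-0.22, 0.941, -0.257], [0.605, 0.338, 0.721], [0.765, 0.003, -0.644]] [0.726, 0.755, -0.709, 1.742, -0.339, 1.203, 0.607] 0.5293670499224185
scene 623
363 390 243 282 z [101.2 162.5 168.3]
  plane 206 [553.6  83.2 138.2] [-0.944 -0.329 -0.009]
  plane 200 [533.   71.7 165.8] [-0.01  -0.034  0.999]
top 500
225 252 228 255 z [109.3 164.9 169.7]
  plane 194 [533.2  71.4 166. ] [-0.012  0.011  1.   ]
  plane 70 [542.7  51.3 137.4] [-0.331  0.943 -0.011]
top ((533.0827026367188, 72.1006851196289), (45.73012924194336, 45.699737548828125), 19.73145294189453)
scene ((533.8515625, 70.6580810546875), (48.992454528808594, 45.8512077331543), 20.211929321289062)
418 [539.78167375 255.81375668 106.92285427] [-0.05769161 -0.99832281  0.00482098] 0.6949913474064906 swivel deg -0.7167660010901369 tilt deg (back +) 0.27622267092223507
```

View pics/f2.png

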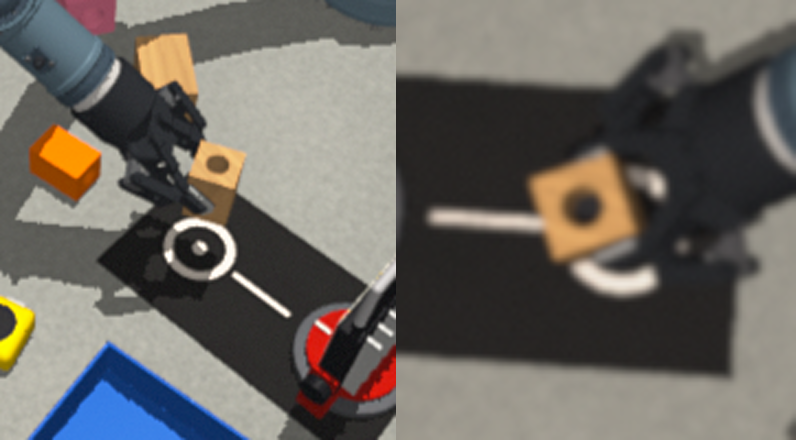

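Emit:
{"fn": "arm_command", "kwargs": {
  "plan": [
    {"delta_pos":[-2,-2,0],"delta_rot":[0,0,0],"hand":35},
    {"delta_pos":[0,0,0],"delta_rot":[0,0,0],"hand":35},
    {"delta_pos":[0,0,0],"delta_rot":[0,0,0],"hand":35},
    {"delta_pos":[0,0,0],"delta_rot":[0,0,0],"hand":35},
    {"delta_pos":[0,0,0],"delta_rot":[0,0,0],"hand":35},
    {"delta_pos":[0,0,0],"delta_rot":[0,0,0],"hand":35},
    {"delta_pos":[0,0,0],"delta_rot":[0,0,0],"hand":35},
    {"delta_pos":[0,0,0],"delta_rot":[0,0,0],"hand":35}
  ]
}}

```text
time_s: 15.82
eef_pos: [526.6, 73.2, 115.1]
tool_rot: [[-0.217, 0.941, -0.259], [0.605, 0.338, 0.721], [0.766, -0.0, -0.643]]
contact_force: [0.5, -0.6, -0.5]
grip_width: 0.532
finger_force: 61.6
```

```bash
python3 -c "
from h import *
s=arm.state(); print(s['eef_pos'],s['qvel'].round(3),s['finger_force']); print(arm.hand_in())"
```

```text
[526.62950659  73.16626796 115.09165449] [ 0.    -0.001  0.001 -0.001  0.002  0.     0.   ] 61.57766103744507
the job is handed in; nothing more can be done
None
```

Job handed in: by camera the lamp faces along the line within about 1° and stands upright within about 0.3°, and the foot is held steady, hole up, within about 3 mm of the mark centre and about 90 mm above the mat.

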